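# Refit the hand grinder's spindle

## Robot

A 7-joint arm with a two-finger parallel gripper is mounted at the origin on the work surface. World frame = base frame: x ahead of the robot, y to its left, z up, the work surface at z = 0. Lengths are in m, angles in degrees, forces in N, time in s.
With the tool pointing down it reaches from about 0.425 to 1.025 m from the base axis. Payload 9.4 kg.
Tool frame: the origin (TCP) lies between the finger pads; the fingertips stand ahead of it and the grasp point (between the pads) lies 3 mm ahead of it (manip.tip_reach is the z of the fingertips in the tool frame, in m); z points along the fingers, y is the line along which they close (so a half turn about z gives the same grasp; the last joint's range is limited). The gripper opens to 85 mm and grips with 20 to 120 N. Pads are 22 mm wide; open, the fingers measure 114 mm over their backs; the gripper's body (76 mm by 85 mm) begins 54 mm behind the grasp point. The pads swing forward as they close: fully open they stand 13 mm farther back than shut.
Start: joints at [59.49, 34.337, -0.143, 91.639, 0.103, 54.024, -4.572], TCP at [0.319, -0.651, 0.253] pointing down, gripper open.
Joint ranges: [-147.43, 147.43], [-19.82, 112.94], [-74.19, 73.91], [6.32, 146.72], [-59.91, 239.91], [6.04, 106.73], [-150.56, 150.56]. Speed limits (degrees/s): [127.2, 127.2, 172.46, 172.46, 180, 180, 180].

## Interface

Orientations are given as [roll, pitch, yaw] about the fixed x, y, z axes, in that order (R = Rz(yaw) Ry(pitch) Rx(roll)).
In Python, from workcell import manip gives the robot as it stands. The module is installed in compiled form; this text tells all that it offers.
- The arm moves only by the tool send_rows, never from a script. Its argument "moves" is a list of rows, each a list of 3 entries, a list of its own where there are three numbers: the opening, from 0 (shut) to 1 (fully open), then the shift along the world's x, y, z in mm, then the turn, a rotation vector about the world's x, y, z in rad. In form: [[claw, [tx, ty, tz], [wx, wy, wz]], ...]. A call has 1 to 10 rows; each row shifts and turns the commanded pose from where the row before left it; what a row does not reach is not made up. A row lasts 1/12 s, in which the tool goes at most 41.7 mm and 7.16 degrees, less where a joint would pass 70% of its speed; a pose out of reach is approached as far as the arm can. A call is refused whole if a number of a shift passes 41.7 or a number of a turn 0.125, either way. A call with a gripper value outside its range is refused whole. The fingers move at their own pace and stop on an object; "newtons" is the grip in N (left out, the last holds). Time passes only in rows, so rows that do not move let the fingers close. It gives the time, the measured TCP pose, the force, the opening and the grip force at its end, in the units of the state.
- manip.observe(): the state, without advancing time (a new reading comes with each control period).
- manip.read_camera(name): name is "scene" or "top"; returns a dict with "pixels" (480x640x3 uint8, red, green, blue), "fx", "fy", "cx", "cy" (pixels), "D" ([k1, k2, p1, p2, k3] as OpenCV has them; the pictures are not rectified), "R" (3x3) and "t" (3): a world point X has camera coordinates R X + t. Camera axes: x right, y down, z forward; pixel columns grow to the right and rows downward; lengths in m; the calibration is good to about 2 mm. A picture is of the moment at which its call begins. There is no depth.
- manip.close_job(): hands the job in; it is judged then, once.
Trained networks look in a picture, given as the dict that the camera call returned (one of the last four; its "shot" number tells which), for a name from the list of things; names that differ only in an ending like _2 or _b are one class to them, and where a whole thing is asked for, a point or a joint stands for the part that bears it (a point fixed in the world has none). Each returns a list of dicts, best first, with "confidence" (0 to 1); they miss things now and then, are a little off and sometimes report something else, mostly with a low value. They report only what shows in the picture. A call takes as long as a camera call. They do not tell look-alikes from the thing itself.
- manip.recognise(picture, query): "centre" ([x, y, z] in m, in world coordinates, good to about 4 mm: the middle of the surface that is visible of it).
- manip.landmark_of(picture, query): "centre" ([x, y, z] in m, in world coordinates, good to about 4 mm: a listed point, or the origin of a listed thing).
The state is a dict: "time_s": time; "joint_positions": joint angles; "dq": joint speeds; "effort": joint torques, N m; "position": TCP position; "tcp_rot": TCP orientation; "contact_force": force on the tool from outside, world axes, zero at the start; "wrist_torque": the same for the moment, N m; "finger_gap": opening from 0.0 (shut) to 1.0 (fully open); "gripper_force": force on a finger pad.
Only numpy, scipy, OpenCV 4.12 (cv2) and the standard library are available. Lean on these libraries where they do the work, as an engineer would, in place of code of your own. Each camera call takes 0.05 s, during which the arm holds its last target. There are 200 camera calls.

## Task

The hand grinder has been washed: lift its steel spindle out of the spice stand, pass it nose first down through the grinder's rings, each narrower than the one before, and press it gently fully home, until its shoulder rests on the lowest ring, which stops it. Push by feel, since that ring's height setting is unknown and it must not be pressed hard (more than 25 N spoils it); then let go, with the spindle upright and home, and leave the other things as they are.

Things in the scene. Friction and masses are not known exactly. Their poses are not given: they have to be found in the camera images.
- spindle: The grinder's loose steel spindle, 170 mm, 140 to 260 g, upright in one of the stand's holes, nose down. Origin: tip of the nose; z up its axis. Nose 11 mm across (tapered to 7 mm at the tip) up to z = 26; there a flat shoulder 24 mm across, bevelled over 4 mm to the round shaft 26 mm across, up to z = 126; round dark head up to z = 160; 12 mm square stub up to z = 170.
- spindle_head (a point): Middle of the spindle's round dark head, z = 143 mm on its axis: 30 mm across, 34 mm tall, the place to grip, from above, at any yaw.
- spindle_shoulder (a point): Centre of the spindle's flat downward shoulder (24 mm across), z = 26 mm above the nose's tip. This face is stopped by the grinder's lowest ring.
- grinder: Open-frame steel hand grinder, fixed, yaw varies. Origin: centre of its base's underside, on the rings' upright axis. Base 100 (x) by 130 (y) by 8 mm; columns 12 mm across at y = +-45, up to z = 124 mm. Upper ring: bore 34 mm, z = 118 to 124. Middle ring: bore 30 mm, z = 88 to 102. The lowest ring, bore 19 mm, belongs to the setting unit.
- grinder_shoes (a point): On the axis 108 mm above the grinder's underside, between two sprung brass shoes, 22 mm apart across y. The nose passes freely; the 26 mm shaft spreads them and is then gripped: it slides with a drag of roughly 4 to 14 N (most as the bevel enters), does not sink by its own weight, must be pushed all the way and stays where it is left.
- setter: Setting unit fixed in the grinder's base: foot 60 mm across, two thin studs, a brass carrier and on it the lowest ring (52 mm outside, bore 19 mm), on the axis. Origin: under the foot, 8 mm above the shelf. Ring top at an unknown, locked height, 40 to 62 mm above the shelf, to be felt; it yields 2 mm on a spring (1 to 5 N), then is hard. Over 25 N on it (besides drag) spoils it.
- stand: The tiered wooden spice stand, fixed. Origin: centre of its underside; x points from the low front tier to the high back tier; yaw changes. 170 mm (x) by 280 mm (y). Low tier top at z = 45 mm with three holes 15 mm across and 35 mm deep at x = -42.5 mm, y = -85, 0 and 85 mm; high tier (x > 0) top at z = 70 mm.
- dipper: Wooden honey dipper with a ribbed head, 126 mm long, about 33 mm across, upright in one of the stand's holes; origin: tip of its foot, z up. Leave it alone.
- pestle: Dark wooden pestle, 118 mm long, 30 mm across at the top, upright in one of the stand's holes; origin: tip of its foot, z up. Leave it alone.
- bottle_a: brown glass bottle, 44 mm across, 105 mm tall with its black flip cap; origin: centre of its underside, z up. On the stand's high tier.
- bottle_b: brown glass bottle, 44 mm across, 105 mm tall with its black flip cap; origin: centre of its underside, z up. On the stand's high tier.
- bottle_c: brown glass bottle, 44 mm across, 105 mm tall with its black flip cap; origin: centre of its underside, z up. On the shelf beside the grinder.
- bottle_d: brown glass bottle, 44 mm across, 105 mm tall with its black flip cap; origin: centre of its underside, z up. On the shelf beside the grinder, other side.
- crank: The grinder's crank, lying on the shelf: a steel arm 120 mm long with a dark upright wooden grip, 63 mm tall; origin: under its middle, x along the arm towards the grip. Not needed now.
Mind the look-alikes: they are no part of the job. What is shaped like the spindle but turquoise is not meant.

How it is judged (in metres and radians):
On the way, in this order (a step that is already met when the one before it is completed fails the run):
1. the spindle is lifted out of the stand (z of spindle in the frame of stand above 0.06 m), for 0.1 s.
2. its nose has passed down through the upper and middle rings (z of spindle in the frame of grinder below 0.085 m and horizontal distance between spindle and grinder below 0.012 m), for 0.1 s.
3. its shoulder is pressed on the lowest ring (contact force between spindle and setter above 0.2 N and horizontal distance between spindle and grinder below 0.0035 m and z of spindle in the frame of grinder below 0.04 m and angle between spindle's own z axis and vertical below 0.08 rad and contact force between spindle and setter above 2 N), for 0.1 s.
At the end, for the whole second after the job is handed in: The spindle stands in the grinder, its shoulder home on the lowest ring to within 2 mm (the head's middle at most 122 mm from the ring's middle, 120 mm when it touches), its tip within 3.5 mm of the grinder's axis and less than 40 mm above the shelf, leaning less than 0.08 rad, at rest and released (contact force between spindle and setter above 0.2 N and horizontal distance between spindle and grinder below 0.0035 m and z of spindle in the frame of grinder below 0.04 m and angle between spindle's own z axis and vertical below 0.08 rad and linear speed of spindle below 0.01 m/s).
It fails at once if the lowest ring is loaded with more than 25 N (contact force between anything else and setter above 25 N).
It fails at once if the dipper or the pestle is shifted by more than 25 mm or tipped (distance of any of dipper, pestle from where it was at the start of the episode above 0.025 m or angle between any of dipper, pestle's own z axis and vertical above 0.5 rad).
It fails at once if a bottle is shifted by more than 25 mm or tipped (distance of any of bottle_a, bottle_b, bottle_c, bottle_d from where it was at the start of the episode above 0.025 m or angle between any of bottle_a, bottle_b, bottle_c, bottle_d's own z axis and vertical above 0.5 rad).
It fails at once if the crank is shifted by more than 25 mm or tipped (distance of crank from where it was at the start of the episode above 0.025 m or angle between crank's own z axis and vertical above 0.5 rad).
It also fails if it takes over 58 s, if anything falls off the work surface, if the arm or the gripper's body presses on something with over 40 N, if the wrist force passes 120 N, or if a joint passes its speed limit or range.

## Working session

There is one attempt and no reset: what is moved stays moved. The work goes in short steps, Python scripts to look and compute and a tool call to move; the robot and the scene stay as the last step left them, time stands still between calls to the robot, and variables do not carry over. Pictures are saved under pics/ and viewed, at most 10 in all, crops included, and the job is handed in when it is done.

Besides the shell and the picture viewer there is one more tool, called after "Request:" as name(argument=value, ...) on one line, values as JSON. send_rows: Moves the arm, as the interface text tells. Its arguments: {"type":"object","properties":{"moves":{"type":"array"},"newtons":{"type":"number"}},"required":["moves"]}

```bash
mkdir -p pics; cat > h.py <<'E'
from workcell import manip
import numpy as np, cv2
def K(p): return np.array([[p['fx'],0,p['cx']],[0,p['fy'],p['cy']],[0,0,1.]])
def proj(p,X):
    return cv2.projectPoints(np.array(X,float).reshape(-1,1,3),cv2.Rodrigues(np.array(p['R']))[0],np.array(p['t'],float),K(p),np.array(p['D'],float))[0].reshape(-1,2)
def onz(p,uv,z):
    n=cv2.undistortPoints(np.array(uv,float).reshape(-1,1,2),K(p),np.array(p['D'],float)).reshape(-1,2)
    R=np.array(p['R']);c=-R.T@np.array(p['t']);d=np.c_[n,np.ones(len(n))]@R
    return c+d*((z-c[2])/d[:,2])[:,None]
def save(p,name): cv2.imwrite('pics/'+name,cv2.cvtColor(p['pixels'],cv2.COLOR_RGB2BGR))
E
python3 - <<'E'
from h import *
for n in ('scene','top'):
    p=manip.read_camera(n); save(p,n+'0.png')
    print(n,'cam',(-np.array(p['R']).T@np.array(p['t'])).round(3))
    for q in ('spindle','spindle_head','spindle_shoulder','grinder','grinder_shoes','setter','stand','dipper','pestle','bottle_a','crank'):
        for r in manip.landmark_of(p,q)[:5]: print(q,np.round(r['centre'],3),round(r['confidence'],2),proj(p,r['centre']).round()[0])
print(manip.observe(),manip.tip_reach)
E
```

```text
scene cam [1.073 0.66  0.67 ]
spindle [ 0.336  0.079 -0.004] 0.98 [433. 278.]
spindle [ 0.349  0.317 -0.002] 0.68 [524. 342.]
spindle_head [0.335 0.075 0.143] 0.92 [441. 217.]
spindle_head [0.363 0.245 0.146] 0.84 [503. 260.]
spindle_head [0.352 0.318 0.143] 0.73 [542. 279.]
spindle_head [0.562 0.177 0.069] 0.71 [389. 320.]
spindle_head [0.34  0.137 0.144] 0.7 [463. 230.]
spindle_shoulder [0.35  0.318 0.029] 0.79 [528. 330.]
spindle_shoulder [ 0.587 -0.197 -0.003] 0.65 [261. 259.]
spindle_shoulder [0.475 0.225 0.043] 0.64 [443. 325.]
spindle_shoulder [0.364 0.24  0.027] 0.61 [488. 311.]
spindle_shoulder [0.34  0.076 0.026] 0.57 [433. 267.]
grinder [ 0.586 -0.195 -0.003] 0.74 [262. 259.]
grinder [ 0.589 -0.196  0.004] 0.61 [260. 257.]
grinder_shoes [ 0.588 -0.202  0.11 ] 0.94 [257. 213.]
setter [ 0.59  -0.19   0.008] 0.85 [261. 257.]
stand [ 0.516  0.231 -0.   ] 0.87 [427. 355.]
stand [0.736 0.016 0.001] 0.53 [253. 340.]
dipper [0.467 0.31  0.02 ] 0.64 [482. 360.]
pestle [0.475 0.138 0.02 ] 0.61 [407. 310.]
bottle_a [0.56  0.292 0.07 ] 0.85 [441. 357.]
bottle_a [ 0.575 -0.08  -0.   ] 
[... 1610 characters left out ...]
 'joint_positions': array([59.49290009, 34.33610263, -0.14353023, 91.63864503,  0.10412628,
       54.02523383, -4.57172222]), 'dq': array([-0.0427285 , -0.07043077, -0.0329809 , -0.09885041, -0.0897567 ,
       -0.00993088, -0.01286193]), 'effort': array([-2.72941725e-04, -7.76245451e+01,  1.56349584e+00, -2.58389640e+01,
        1.24002338e-02,  2.19726484e-03,  1.98588623e-05]), 'position': array([ 0.31909007, -0.6510009 ,  0.25329194]), 'tcp_rot': array([1.79999593e+02, 3.28737346e-03, 2.61150635e+01]), 'contact_force': array([ 0.49948087,  0.2447851 , -0.39474515]), 'wrist_torque': array([0.0077458 , 0.00945855, 0.01794663]), 'gripper_force': 0.0, 'finger_gap': 1.0026054896767174} 0.022
```

View pics/scene0.png

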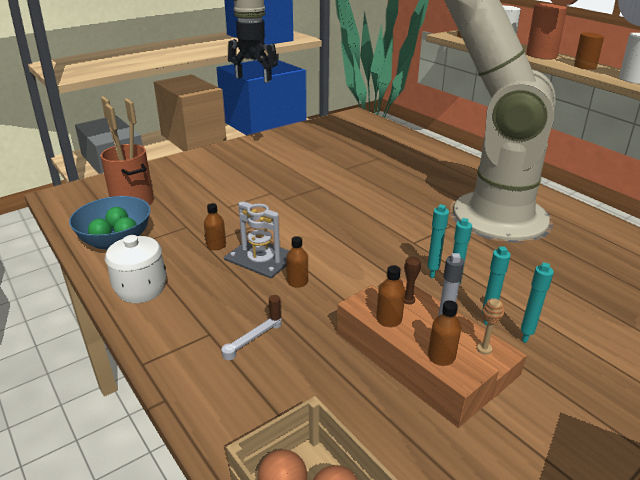

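```bash
python3 -c "
import cv2
a=cv2.imread('pics/scene0.png')[190:390,360:580];b=cv2.imread('pics/top0.png')[190:390,160:440]
h=[cv2.resize(x,None,fx=1.6,fy=1.6*1.6/1.6) for x in (a,b)]
cv2.imwrite('pics/c1.png',cv2.hconcat(h))"
```

```text
(no output)
```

View pics/c1.png

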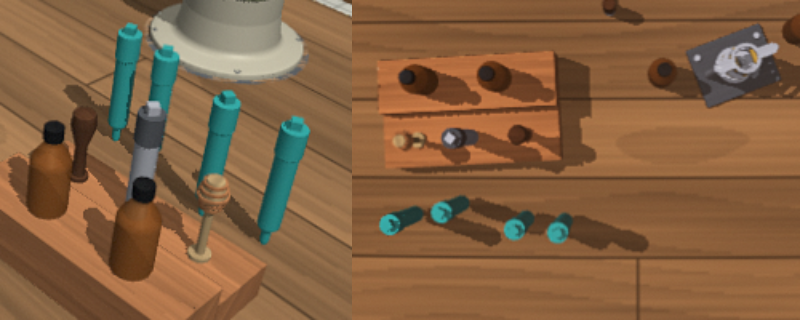

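Candidates: turquoise look-alikes at scene pixels (441,217), (463,230), (503,260) and (542,279), all standing on the table. The grey steel one with a dark head at (453,268) stands in the stand's middle hole. The close crop confirms the grey one is the spindle, at about (0.472, 0.228).

Request:
send_rows(moves=[[1, [20, 35, 5], [0, 0, 0]], [1, [20, 35, 5], [0, 0, 0]], [1, [20, 35, 5], [0, 0, 0]], [1, [20, 35, 5], [0, 0, 0]], [1, [20, 35, 5], [0, 0, 0]], [1, [20, 35, 5], [0, 0, 0]], [1, [20, 35, 0], [0, 0, 0]], [1, [20, 35, 0], [0, 0, 0]], [1, [20, 35, 0], [0, 0, 0]], [1, [20, 35, 0], [0, 0, 0]]], newtons=60)

```text
time_s: 2.03
position: [0.5198, -0.2992, 0.2836]
tcp_rot: [180.0, -0.0, 26.1]
contact_force: [0.4, -0.3, -0.0]
finger_gap: 1.006
gripper_force: 0.0
```

Request:
send_rows(moves=[[1, [20, 35, 0], [0, 0, 0]], [1, [10, 35, 0], [0, 0, 0]], [1, [0, 38, 0], [0, 0, 0]], [1, [0, 38, 0], [0, 0, 0]], [1, [-10, 38, 0], [0, 0, 0]], [1, [-10, 38, 0], [0, 0, 0]], [1, [-10, 38, 0], [0, 0, 0]], [1, [-10, 38, 0], [0, 0, -0.11]], [1, [-10, 38, 0], [0, 0, -0.11]], [1, [-10, 38, 0], [0, 0, -0.11]]])

```text
time_s: 2.87
position: [0.4885, 0.0745, 0.2836]
tcp_rot: [-180.0, -0.0, 6.9]
contact_force: [1.0, 0.1, 0.2]
finger_gap: 0.998
gripper_force: 0.0
```

```bash
python3 - <<'E'
from h import *
s=manip.observe()
for k in ('time_s','position','tcp_rot','joint_positions','finger_gap'):print(k,np.round(s[k],3))
E
```

```text
time_s 2.867
position [0.488 0.075 0.284]
tcp_rot [-1.79991e+02 -3.90000e-02  6.87200e+00]
joint_positions [-13.166  16.347  -2.663 119.239   1.067  44.396 -99.611]
finger_gap 0.998
```

Request:
send_rows(moves=[[1, [-4, 38, 0], [0, 0, 0]], [1, [-4, 38, 0], [0, 0, 0]], [1, [-4, 38, 0], [0, 0, 0]], [1, [-4, 38, -20], [0, 0, 0]], [1, [0, 0, -20], [0, 0, 0]], [1, [0, 0, 0], [0, 0, 0]]])

```text
time_s: 3.37
position: [0.4714, 0.2256, 0.2413]
tcp_rot: [179.9, 0.2, 7.5]
contact_force: [0.0, -0.3, -0.1]
finger_gap: 1.006
gripper_force: 0.0
```

```bash
python3 - <<'E'
from h import *
s=manip.observe(); P=s['position'];print(P,s['joint_positions'].round(1))
cs=[]
for n in ('scene','top'):
    p=manip.read_camera(n); save(p,n+'1.png')
    print(proj(p,[P,[.4715,.2275,.162]]).round())
    u,v=proj(p,[.4715,.2275,.162])[0].astype(int)
    c=p['pixels'][v-75:v+75,u-75:u+75]; cs.append(cv2.resize(c,(400,400),interpolation=cv2.INTER_CUBIC))
    for q in ('spindle_head','spindle'):
        for r in manip.landmark_of(p,q)[:6]:
            if r['centre'][0]>.42: print(n,q,np.round(r['centre'],4),r['confidence'])
cv2.imwrite('pics/c2.png',cv2.hconcat(cs)[:,:,::-1])
E
```

```text
[0.47139448 0.22562115 0.24133466] [ -28.    21.6   -5.1  118.4    2.8   40.3 -117.4]
[[461. 227.]
 [455. 270.]]
scene spindle_head [0.4684 0.2258 0.1595] 0.59
[[214. 277.]
 [222. 276.]]
top spindle_head [0.4706 0.225  0.1644] 0.52
top spindle [0.4701 0.2226 0.0183] 0.49
```

View pics/c2.png

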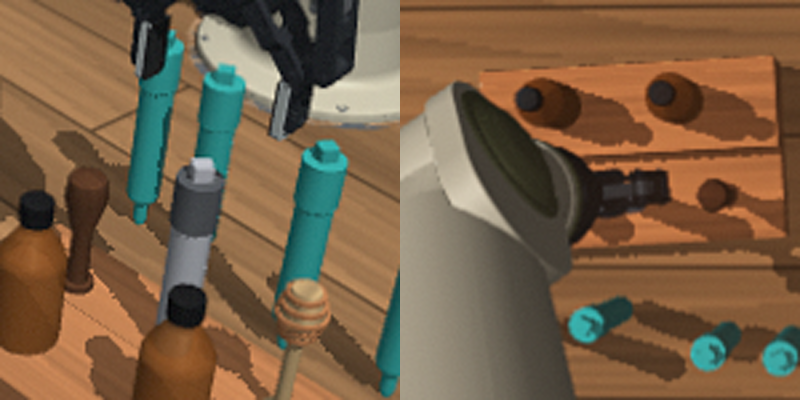

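The crop shows the grey spindle's head at about (198,200), where my estimate projects, midway under the open fingers. I'll descend and grip.

Request:
send_rows(moves=[[1, [0, 0, -20], [0, 0, 0]], [1, [0, 0, -20], [0, 0, 0]], [1, [0, 0, -20], [0, 0, 0]], [1, [0, 0, -16], [0, 0, 0]], [0.3, [0, 0, 0], [0, 0, 0]], [0.0, [0, 0, 0], [0, 0, 0]], [0, [0, 0, 0], [0, 0, 0]], [0, [0, 0, 0], [0, 0, 0]], [0, [0, 0, 0], [0, 0, 0]], [0, [0, 0, 0], [0, 0, 0]]], newtons=70)

```text
time_s: 4.5
position: [0.474, 0.2241, 0.1694]
tcp_rot: [-179.9, -0.1, 7.2]
contact_force: [-0.7, 1.2, 5.8]
finger_gap: 0.332
gripper_force: 68.5
```

Request:
send_rows(moves=[[0, [0, 0, 0], [0, 0, 0]], [0, [0, 0, 0], [0, 0, 0]], [0, [0, 0, 5], [0, 0, 0]], [0, [0, 0, 10], [0, 0, 0]], [0, [0, 0, 20], [0, 0, 0]], [0, [0, 0, 25], [0, 0, 0]], [0, [0, 0, 25], [0, 0, 0]], [0, [0, 0, 25], [0, 0, 0]], [0, [0, 0, 25], [0, 0, 0]], [0, [0, 0, 20], [0, 0, 0]]])

```text
time_s: 5.33
position: [0.4731, 0.2236, 0.326]
tcp_rot: [-180.0, -0.1, 7.2]
contact_force: [0.2, 0.4, -2.2]
finger_gap: 0.329
gripper_force: 69.2
```

Request:
send_rows(moves=[[0, [8, -38, 0], [0, 0, 0]], [0, [10, -38, 0], [0, 0, 0]], [0, [10, -38, 0], [0, 0, 0]], [0, [10, -38, 0], [0, 0, 0]], [0, [10, -38, 0], [0, 0, 0]], [0, [10, -38, 0], [0, 0, 0]], [0, [10, -38, 0], [0, 0, 0]], [0, [10, -38, 0], [0, 0, 0]], [0, [10, -38, 0], [0, 0, 0]], [0, [10, -38, 0], [0, 0, 0]]])

```text
time_s: 6.17
position: [0.571, -0.1581, 0.3241]
tcp_rot: [-180.0, -0.0, 7.2]
contact_force: [0.1, 0.5, -3.4]
finger_gap: 0.333
gripper_force: 69.5
```

Request:
send_rows(moves=[[0, [8, -30, -5], [0, 0, 0]], [0, [7, -10, -5], [0, 0, 0]], [0, [0, 0, 0], [0, 0, 0]], [0, [0, 0, 0], [0, 0, 0]], [0, [0, 0, 0], [0, 0, 0]], [0, [0, 0, 0], [0, 0, 0]]])

```text
time_s: 6.67
position: [0.5861, -0.1945, 0.3135]
tcp_rot: [-180.0, -0.0, 7.3]
contact_force: [0.4, -0.2, -1.6]
finger_gap: 0.332
gripper_force: 69.5
```

```bash
python3 - <<'E'
from h import *
s=manip.observe(); P=s['position'];print(P,s['tcp_rot'],s['contact_force'],s['time_s'])
cs=[]
for n in ('scene','top'):
    p=manip.read_camera(n); save(p,n+'2.png'); np.save(n+'2.npy',p,allow_pickle=True)
    g=np.array([.586,-.196,.124]); print(n,proj(p,[P-[0,0,.150],P-[0,0,.124],P,g]).round(1))
    u,v=proj(p,g)[0].astype(int)
    c=p['pixels'][v-75:v+50,u-50:u+50]; cs.append(cv2.resize(c,(400,500),interpolation=cv2.INTER_CUBIC)); print(u-50,v-75)
    for q in ('spindle_head','spindle','spindle_shoulder','grinder','grinder_shoes','setter'):
        for r in manip.landmark_of(p,q)[:6]:
            if r['centre'][1]<-.1: print(n,q,np.round(r['centre'],4),round(r['confidence'],2))
cv2.imwrite('pics/c3.png',cv2.hconcat(cs)[:,:,::-1])
E
```

```text
[ 0.58612701 -0.19454865  0.31351366] [-1.79960838e+02 -1.74224915e-02  7.32692539e+00] [ 0.44380155 -0.21321708 -1.58403513] 6.6667
scene [[257.7 191.6]
 [256.9 180.1]
 [253.3 121. ]
 [258.5 208.4]]
208 133
scene spindle_head [ 0.5793 -0.1958  0.3043] 0.93
scene spindle [ 0.5842 -0.1957  0.1618] 0.96
scene spindle_shoulder [ 0.588  -0.1931  0.1877] 0.87
scene spindle_shoulder [ 0.577  -0.196   0.3032] 0.64
scene grinder [ 0.5882 -0.196   0.    ] 0.75
scene grinder_shoes [ 0.5864 -0.2016  0.1102] 0.65
scene setter [ 0.5864 -0.1941  0.0072] 0.94
top [[407.7 225.1]
 [409.9 223.8]
 [422.  217. ]
 [405.2 226.9]]
355 151
top spindle_head [ 0.5858 -0.196   0.3086] 0.57
top spindle [ 0.586  -0.1933  0.1619] 0.58
top spindle [ 0.5801 -0.1993  0.1866] 0.47
top spindle_shoulder [ 0.5782 -0.2029  0.1877] 0.52
top grinder [ 0.5835 -0.1994 -0.0007] 0.94
top grinder_shoes [ 0.5835 -0.199   0.1064] 0.74
top setter [ 0.5852 -0.195   0.0096] 0.56
```

View pics/c3.png

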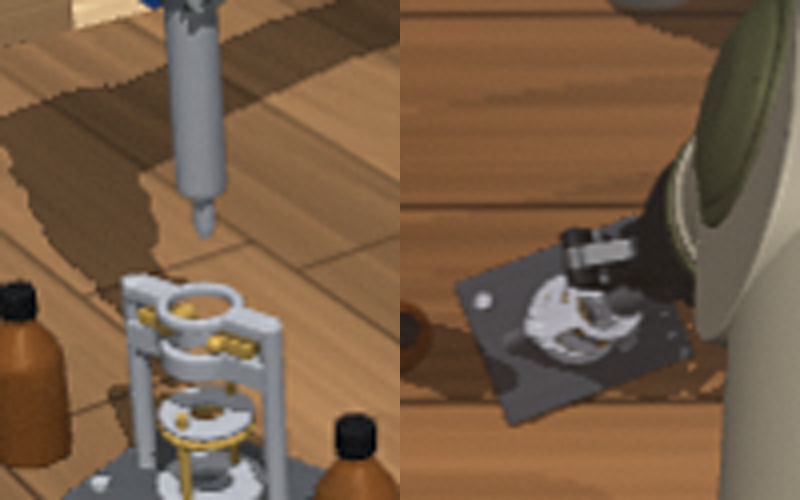

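```bash
python3 - <<'E'
import cv2
s=cv2.imread('pics/scene2.png'); t0=cv2.imread('pics/top0.png'); t2=cv2.imread('pics/top2.png')
f=lambda im,u,v,w,h,k:cv2.resize(im[v:v+h,u:u+w],None,fx=k,fy=k,interpolation=cv2.INTER_CUBIC)
a=f(s,235,170,40,60,10)
b=f(t0,380,200,50,37,8)[:300];c=f(t2,380,200,50,38,8)[:300]
cv2.imwrite('pics/c4.png',cv2.hconcat([a,cv2.vconcat([b,cv2.resize(c,(400,600-b.shape[0]))])]))
print(b.shape,c.shape)
E
```

```text
(296, 400, 3) (300, 400, 3)
```

View pics/c4.png

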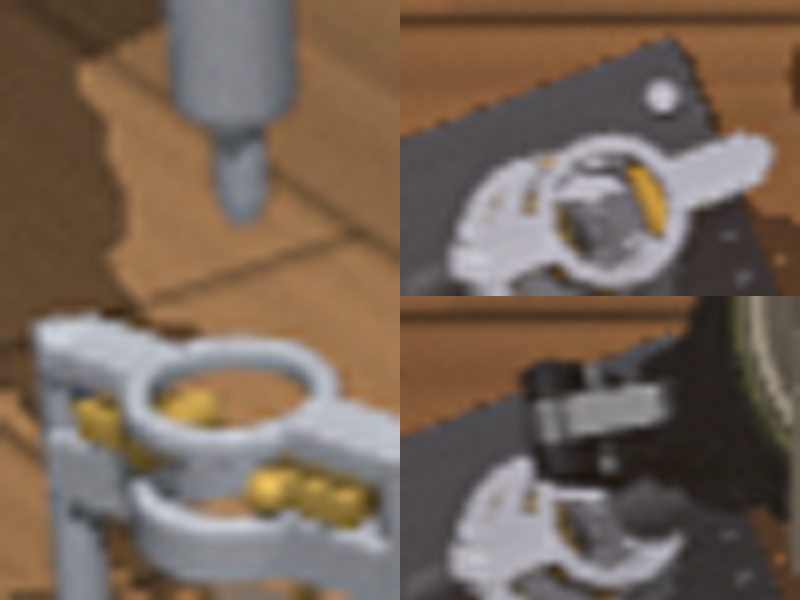

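```bash
python3 - <<'E'
from h import *
S=np.load('scene2.npy',allow_pickle=True).item();T=np.load('top2.npy',allow_pickle=True).item()
print('ring scene',onz(S,[[257.7,208.45]],.124),'top',onz(T,[[406.75,225.6]],.124))
print('tip scene',onz(S,[[258.45,191.7]],.1635))
J=(proj(S,[[.587,-.196,.124],[.586,-.195,.124],[.586,-.196,.125]])-proj(S,[.586,-.196,.124]));print(J.round(3))
J=(proj(T,[[.587,-.196,.124],[.586,-.195,.124]])-proj(T,[.586,-.196,.124]));print(J.round(3))
# base plate white dots/ corners omitted; dark blob of spindle in top2
p=T['pixels'][216:236,396:420].astype(int).sum(2)//3
for r in p: print(*r)
E
```

```text
ring scene [[ 0.58742799 -0.19664593  0.124     ]] top [[ 0.58894461 -0.19960294  0.124     ]]
tip scene [[ 0.58503301 -0.1933563   0.1635    ]]
[[-0.415  0.142]
 [ 0.254  0.189]
 [-0.027 -0.423]]
[[-0.008 -0.423]
 [-0.425  0.002]]
61 81 122 116 92 122 139 139 136 118 94 80 66 48 45 38 35 35 33 33 32 33 34 33
59 77 116 115 78 78 70 49 44 46 40 35 31 29 28 29 35 34 34 35 32 34 33 34
52 42 65 66 47 41 31 25 32 53 52 35 33 34 35 32 33 30 31 30 32 31 33 36
60 33 48 53 45 38 33 30 39 61 57 38 36 32 33 37 33 32 31 31 31 32 34 33
113 41 42 52 49 42 37 31 43 99 94 49 32 32 29 30 28 29 28 29 31 33 29 32
129 49 37 46 45 39 33 27 33 72 74 44 32 31 33 31 29 28 28 30 28 31 30 29
130 74 60 40 31 29 23 24 22 29 29 28 31 41 52 48 33 29 33 29 31 28 32 31
136 159 161 113 85 81 72 66 64 49 32 35 50 67 78 72 55 46 48 38 31 35 33 35
108 158 182 170 176 180 180 184 179 128 70 65 78 82 83 79 73 73 73 55 37 33 34 35
119 166 169 125 105 105 108 135 133 107 85 78 81 76 74 74 71 69 69 65 50 41 37 35
122 160 172 123 78 87 99 106 121 113 88 77 72 69 69 66 65 61 58 53 53 51 46 43
171 175 171 122 67 68 81 96 95 96 91 76 64 63 62 58 59 54 51 49 50 53 56 54
172 174 172 124 71 68 65 87 106 96 99 83 60 55 49 46 48 48 57 54 52 53 49 51
174 176 181 155 98 72 53 72 99 94 99 98 92 69 55 58 58 71 104 76 52 51 51 52
173 175 186 177 133 80 50 58 80 90 97 110 149 132 117 121 124 145 144 88 49 47 49 50
178 180 182 179 173 138 81 70 97 108 105 101 108 135 163 174 177 176 120 58 48 50 49 51
177 172 171 162 170 173 132 105 109 105 104 105 129 148 160 172 173 138 78 49 50 52 50 52
145 112 81 60 117 163 173 168 150 128 126 154 158 164 171 169 135 90 70 56 51 50 51 52
99 95 73 57 63 119 158 170 169 169 168 169 166 167 162 131 89 73 56 49 51 51 51 49
106 106 105 86 61 67 76 92 122 138 139 138 121 100 84 73 71 75 57 50 49 52 50 52
```

Both cameras agree on the correction: relative to the spindle tip, the ring axis is about +2.6 mm in x and −3.2 mm in y. In the scene crop the ring centre is at (257.7,208.5) and the tip at (258.5,191.7). I'll correct that and lower into the upper ring.

Request:
send_rows(moves=[[0, [2.6, -3.2, 0], [0, 0, 0]], [0, [0, 0, -10], [0, 0, 0]], [0, [0, 0, -12], [0, 0, 0]], [0, [0, 0, -12], [0, 0, 0]], [0, [0, 0, -12], [0, 0, 0]], [0, [0, 0, -10], [0, 0, 0]], [0, [0, 0, -4], [0, 0, 0]], [0, [0, 0, 0], [0, 0, 0]], [0, [0, 0, 0], [0, 0, 0]]])

```text
time_s: 8.12
position: [0.589, -0.1996, 0.2529]
tcp_rot: [-180.0, 0.0, 7.2]
contact_force: [-0.2, -0.2, -1.7]
finger_gap: 0.331
gripper_force: 69.5
```

```bash
python3 - <<'E'
from h import *
s=manip.observe(); P=s['position'];print(P,s['contact_force'],s['time_s'])
f=lambda im,u,v,w,h,k:cv2.resize(im[v:v+h,u:u+w],None,fx=k,fy=k,interpolation=cv2.INTER_CUBIC)
cs=[]
S=manip.read_camera('scene');T=manip.read_camera('top');print(proj(S,P-[0,0,.124]),proj(T,P-[0,0,.124]))
a=f(S['pixels'],235,170,40,60,10);b=f(T['pixels'],385,200,40,60,10)
cv2.imwrite('pics/c5.png',cv2.hconcat([a,b])[:,:,::-1])
E
```

```text
[ 0.58897251 -0.19957591  0.25285964] [-0.15212344 -0.23874612 -1.70397785] 8.1167
[[256.18115027 206.05468565]] [[407.11529044 225.3747544 ]]
```

View pics/c5.png

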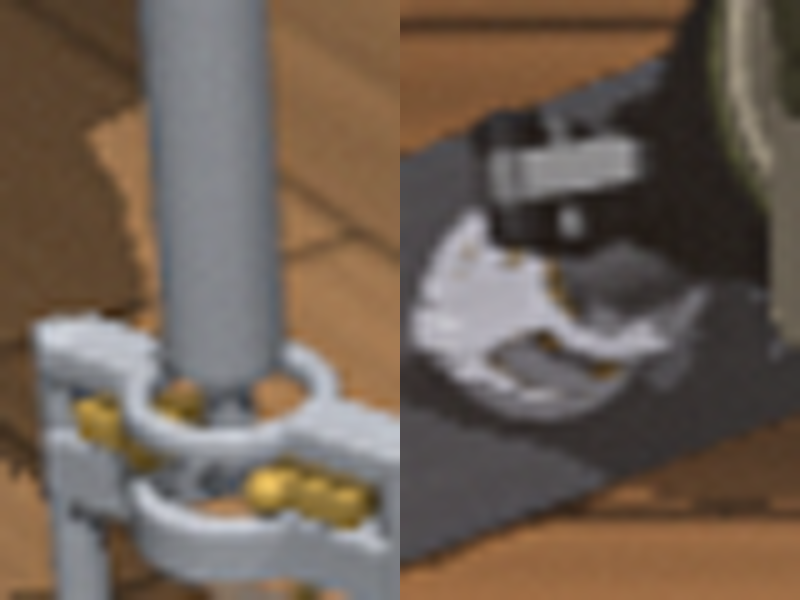

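The spindle is over the upper ring. Its shaft, at about column 226 in the crop, sits 0.5 px left of the ring centre at 231.5. I'll nudge it and push gently.

Request:
send_rows(moves=[[0, [-0.6, 0.4, 0], [0, 0, 0]], [0, [0, 0, -4], [0, 0, 0]], [0, [0, 0, -4], [0, 0, 0]], [0, [0, 0, -3], [0, 0, 0]], [0, [0, 0, -3], [0, 0, 0]]], newtons=100)

```text
time_s: 8.63
position: [0.5881, -0.199, 0.2385]
tcp_rot: [-180.0, 0.0, 7.2]
contact_force: [0.7, 0.4, -2.3]
finger_gap: 0.324
gripper_force: 98.5
```

Request:
send_rows(moves=[[0, [0, 0, -2], [0, 0, 0]], [0, [0, 0, -2], [0, 0, 0]], [0, [0, 0, -1], [0, 0, 0]]])

```text
time_s: 8.88
position: [0.5887, -0.1988, 0.2347]
tcp_rot: [-180.0, -0.1, 7.2]
contact_force: [-3.0, 2.2, 12.5]
finger_gap: 0.328
gripper_force: 100.5
```

Request:
send_rows(moves=[[0, [0, 0, -2], [0, 0, 0]], [0, [0, 0, -2], [0, 0, 0]], [0, [0, 0, -1], [0, 0, 0]]])

```text
time_s: 9.13
position: [0.5886, -0.1989, 0.2294]
tcp_rot: [-180.0, -0.1, 7.2]
contact_force: [-1.2, 0.8, 2.9]
finger_gap: 0.32
gripper_force: 99.9
```

Request:
send_rows(moves=[[0, [0, 0, -1.5], [0, 0, 0]], [0, [0, 0, -1.5], [0, 0, 0]], [0, [0, 0, -1.5], [0, 0, 0]], [0, [0, 0, 0], [0, 0, 0]]])

```text
time_s: 9.47
position: [0.5882, -0.1988, 0.2239]
tcp_rot: [-180.0, 0.0, 7.2]
contact_force: [1.1, 0.4, -1.6]
finger_gap: 0.327
gripper_force: 99.3
```

Request:
send_rows(moves=[[0, [0, 0, -2], [0, 0, 0]], [0, [0, 0, -2], [0, 0, 0]], [0, [0, 0, -2], [0, 0, 0]], [0, [0, 0, 0], [0, 0, 0]]])

```text
time_s: 9.8
position: [0.5879, -0.1989, 0.2176]
tcp_rot: [-180.0, 0.1, 7.2]
contact_force: [1.2, 1.0, -4.5]
finger_gap: 0.325
gripper_force: 99.1
```

Request:
send_rows(moves=[[0, [0, 0, -2], [0, 0, 0]], [0, [0, 0, -2], [0, 0, 0]], [0, [0, 0, -2], [0, 0, 0]], [0, [0, 0, -2], [0, 0, 0]], [0, [0, 0, -2], [0, 0, 0]]])

```text
time_s: 10.22
position: [0.5882, -0.1991, 0.2083]
tcp_rot: [180.0, 0.0, 7.2]
contact_force: [-0.2, 1.9, 6.1]
finger_gap: 0.326
gripper_force: 99.2
```

Request:
send_rows(moves=[[0, [0, 0, -2], [0, 0, 0]], [0, [0, 0, -2], [0, 0, 0]], [0, [0, 0, -2], [0, 0, 0]], [0, [0, 0, -2], [0, 0, 0]]])

```text
time_s: 10.55
position: [0.5882, -0.1991, 0.2002]
tcp_rot: [180.0, 0.0, 7.2]
contact_force: [-0.8, 1.6, 4.1]
finger_gap: 0.324
gripper_force: 99.2
```

Request:
send_rows(moves=[[0, [0, 0, -1], [0, 0, 0]], [0, [0, 0, -1], [0, 0, 0]], [0, [0, 0, -1], [0, 0, 0]]])

```text
time_s: 10.8
position: [0.5882, -0.1991, 0.1973]
tcp_rot: [-180.0, 0.0, 7.2]
contact_force: [-0.5, 1.2, 4.0]
finger_gap: 0.326
gripper_force: 99.2
```

Request:
send_rows(moves=[[0, [0, 0, -1], [0, 0, 0]], [0, [0, 0, -1], [0, 0, 0]], [0, [0, 0, -1], [0, 0, 0]], [0, [0, 0, -1], [0, 0, 0]], [0, [0, 0, -1], [0, 0, 0]], [0, [0, 0, -1], [0, 0, 0]]])

```text
time_s: 11.3
position: [0.5883, -0.1991, 0.1914]
tcp_rot: [-180.0, 0.0, 7.2]
contact_force: [0.2, 1.5, 3.2]
finger_gap: 0.325
gripper_force: 99.2
```

```bash
python3 - <<'E'
from h import *
S=np.load('scene2.npy',allow_pickle=True).item()
for z in (.04,.045,.05,.055,.06,.065): print(z,proj(S,[.5874,-.1966,z]).round(1))
E
```

```text
0.04 [[260.  242.7]]
0.045 [[259.9 240.7]]
0.05 [[259.7 238.7]]
0.055 [[259.6 236.7]]
0.06 [[259.5 234.8]]
0.065 [[259.3 232.8]]
```

Request:
send_rows(moves=[[0, [0, 0, -1], [0, 0, 0]], [0, [0, 0, -1], [0, 0, 0]], [0, [0, 0, -1], [0, 0, 0]]])

```text
time_s: 11.55
position: [0.5882, -0.1991, 0.1883]
tcp_rot: [-180.0, 0.0, 7.2]
contact_force: [-1.2, 2.7, 5.1]
finger_gap: 0.324
gripper_force: 99.2
```

Request:
send_rows(moves=[[0, [0, 0, -1], [0, 0, 0]], [0, [0, 0, -1], [0, 0, 0]]])

```text
time_s: 11.72
position: [0.5883, -0.1991, 0.1863]
tcp_rot: [-180.0, 0.0, 7.2]
contact_force: [-1.1, 1.6, 3.2]
finger_gap: 0.326
gripper_force: 99.2
```

Request:
send_rows(moves=[[0, [0, 0, -1], [0, 0, 0]], [0, [0, 0, -1], [0, 0, 0]]])

```text
time_s: 11.88
position: [0.5882, -0.1991, 0.1844]
tcp_rot: [-180.0, 0.0, 7.2]
contact_force: [-0.8, 2.7, 3.4]
finger_gap: 0.327
gripper_force: 99.2
```

Request:
send_rows(moves=[[0, [0, 0, -1], [0, 0, 0]], [0, [0, 0, -1], [0, 0, 0]]])

```text
time_s: 12.05
position: [0.5883, -0.1991, 0.1824]
tcp_rot: [180.0, -0.0, 7.2]
contact_force: [-1.0, 1.9, 5.0]
finger_gap: 0.326
gripper_force: 99.2
```

Request:
send_rows(moves=[[0, [0, 0, -1], [0, 0, 0]], [0, [0, 0, -1], [0, 0, 0]]])

```text
time_s: 12.22
position: [0.5885, -0.1991, 0.1808]
tcp_rot: [180.0, -0.0, 7.2]
contact_force: [-2.2, 2.6, 17.0]
finger_gap: 0.324
gripper_force: 100.3
```

Request:
send_rows(moves=[[0, [0, 0, 0], [0, 0, 0]], [0, [0, 0, 0], [0, 0, 0]], [0, [0, 0, 0], [0, 0, 0]]])

```text
time_s: 12.47
position: [0.5884, -0.1991, 0.1808]
tcp_rot: [180.0, -0.0, 7.2]
contact_force: [-1.1, 2.2, 7.7]
finger_gap: 0.326
gripper_force: 100.2
```

```bash
python3 - <<'E'
from h import *
s=manip.observe(); P=s['position'];print(P,s['contact_force'],s['wrist_torque'],s['time_s'])
f=lambda im,u,v,w,h,k:cv2.resize(im[v:v+h,u:u+w],None,fx=k,fy=k,interpolation=cv2.INTER_CUBIC)
S=manip.read_camera('scene'); cv2.imwrite('pics/c6.png',f(S['pixels'],225,165,65,85,7)[:,:,::-1])
E
```

```text
[ 0.58839166 -0.19906081  0.18082821] [-1.10470141  2.21231081  7.67828813] [0.56139109 0.44780917 0.00840284] 12.4667
```

View pics/c6.png

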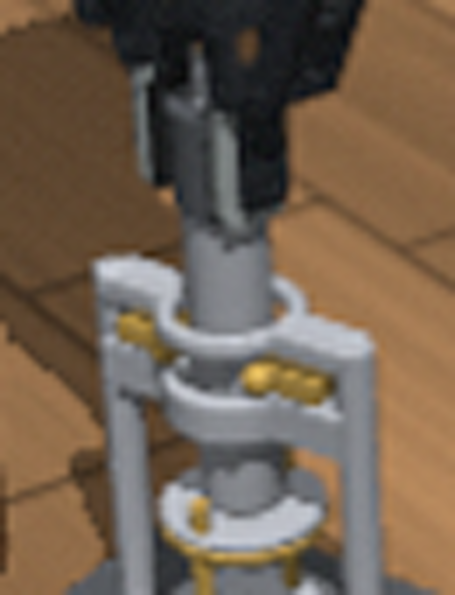

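The picture shows the shaft's shoulder sitting on the lowest ring, at about (245,505) in the crop. I'll confirm with a small extra press.

Request:
send_rows(moves=[[0, [0, 0, -0.4], [0, 0, 0]], [0, [0, 0, 0], [0, 0, 0]]])

```text
time_s: 12.68
position: [0.5885, -0.1991, 0.1808]
tcp_rot: [180.0, -0.0, 7.2]
contact_force: [-1.8, 3.0, 11.3]
finger_gap: 0.328
gripper_force: 100.3
```

Request:
send_rows(moves=[[0, [0, 0, 0], [0, 0, 0]], [0, [0, 0, 0], [0, 0, 0]], [0.5, [0, 0, 0], [0, 0, 0]], [0.6, [0, 0, 0], [0, 0, 0]], [0.7, [0, 0, 0], [0, 0, 0]], [0.8, [0, 0, 0], [0, 0, 0]], [0.8, [0, 0, 0], [0, 0, 0]], [0.8, [0, 0, 0], [0, 0, 0]]])

```text
time_s: 13.35
position: [0.5882, -0.1992, 0.1799]
tcp_rot: [180.0, 0.0, 7.2]
contact_force: [0.9, -0.2, -0.6]
finger_gap: 0.801
gripper_force: 0.0
```

Request:
send_rows(moves=[[0.8, [0, 0, 5], [0, 0, 0]], [0.8, [0, 0, 15], [0, 0, 0]], [0.8, [0, 0, 25], [0, 0, 0]], [0.8, [0, 0, 35], [0, 0, 0]], [0.8, [0, 0, 35], [0, 0, 0]], [0.8, [0, 0, 20], [0, 0, 0]], [0.8, [0, 0, 0], [0, 0, 0]], [0.8, [0, 0, 0], [0, 0, 0]]])

```text
time_s: 14.02
position: [0.5886, -0.1992, 0.3167]
tcp_rot: [179.9, -0.2, 7.2]
contact_force: [-0.4, -1.2, -0.7]
finger_gap: 0.802
gripper_force: 0.0
```

```bash
python3 - <<'E'
from h import *
f=lambda im,u,v,w,h,k:cv2.resize(im[v:v+h,u:u+w],None,fx=k,fy=k,interpolation=cv2.INTER_CUBIC)
S=manip.read_camera('scene'); cv2.imwrite('pics/c7.png',f(S['pixels'],225,165,65,85,7)[:,:,::-1])
for q in ('spindle','spindle_head','setter'):
    for r in manip.landmark_of(S,q)[:6]:
        if r['centre'][1]<-.1: print(q,np.round(r['centre'],4),round(r['confidence'],2))
E
```

```text
spindle [ 0.5853 -0.2042  0.0306] 0.97
spindle_head [ 0.5823 -0.1983  0.1762] 0.79
setter [ 0.5868 -0.1937  0.0075] 0.79
```

View pics/c7.png

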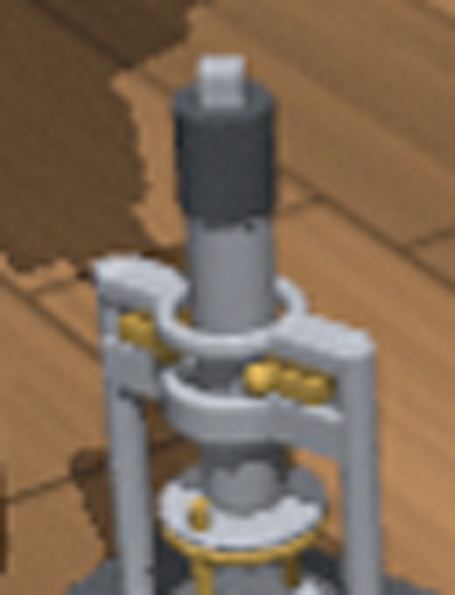

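The spindle stands upright, released, with its shoulder on the lowest ring at about (245,505) in the crop. Handing in.

```bash
python3 -c "
from workcell import manip
print(manip.close_job())"
```

```text
the job is handed in; nothing more can be done
None
```

I handed the job in at about 14 s: the spindle is upright in the grinder, shoulder on the lowest ring (peak wrist push 17 N, drag included) and released; the hand-in call returned no verdict.

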